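# Start the heated stirrer under the lidded beaker

### The arm

A 7-joint arm with a two-finger parallel gripper is mounted at the origin on the work surface. World frame = base frame: x ahead of the robot, y to its left, z up, the work surface at z = 0. Lengths are in m, angles in rad, forces in N, time in s.
With the tool pointing down it reaches from about 0.425 to 0.925 m from the base axis. Payload 6.8 kg.
Tool frame: the origin (TCP) lies between the finger pads; the fingertips stand r.tcp_to_tips ahead of it and the grasp point (between the pads) lies 3 mm ahead of it (r.tcp_to_tips is the distance from the TCP to the fingertips, in m); z points along the fingers, y is the line along which they close (so a half turn about z gives the same grasp; the last joint's range is limited). The gripper opens to 85 mm and grips with 20 to 120 N. Pads are 22 mm wide; open, the fingers measure 114 mm over their backs; the gripper's body (76 mm by 85 mm) begins 54 mm behind the grasp point. The pads swing forward as they close: fully open they stand 13 mm farther back than shut.
Start: joints at [-0.108, 0.477, 0.022, 1.555, -0.011, 1.109, -0.083], TCP at [0.675, 0, 0.221] pointing down, gripper open.
Joint ranges: [-2.96, 2.96], [-0.34, 2.1], [-1.41, 1.46], [0.24, 2.44], [-1.37, 4.51], [0.17, 1.92], [-2.96, 2.96]. Speed limits (rad/s): [2.39, 2.39, 3.14, 3.14, 3.14, 3.14, 3.14].

### API

Orientations are given as a rotation vector (axis times angle).
In Python, from bench import r gives the robot as it stands. The module is installed in compiled form; this text tells all that it offers.
- The arm moves only by the tool step_arm, never from a script. Its argument "moves" is a list of rows, each an object of numbers: "rx", "ry", "rz": the turn, a rotation vector about the tool's x, y, z in degrees; "dx", "dy", "dz": the shift along the tool's x, y, z in mm; "gripper": the opening, from -1 (shut) to 1 (fully open). In form: [{"rx": .., "ry": .., "rz": .., "dx": .., "dy": .., "dz": .., "gripper": ..}, ...]. A call has 1 to 20 rows; each row shifts and turns the commanded pose from where the row before left it, along the tool's axes as they then stand; what a row does not reach is not made up. A row lasts 1/8 s, in which the tool goes at most 62.5 mm and 10.7 degrees, less where a joint would pass 70% of its speed; a pose out of reach is approached as far as the arm can. A call is refused whole if a number of a shift passes 62.5 or a number of a turn 10.7, either way. A call with a gripper value outside its range is refused whole. The fingers move at their own pace and stop on an object; "grip_force" is the grip in N (left out, the last holds). Time passes only in rows, so rows that do not move let the fingers close. It gives the time, the measured TCP pose, the force, the opening and the grip force at its end, in the units of the state.
- r.get_obs(): the state, without advancing time (a new reading comes with each control period).
- r.grab_frame(name): name is "scene" or "side" or "wrist"; returns the picture (480x640x3 uint8, blue, green, red); there is no depth.
- r.camera_info(name): a dict with "mtx" (3x3 intrinsics, pixels), "rvec" (rotation vector, rad) and "tvec" (3), from world to camera coordinates, as OpenCV has them. Camera axes: x right, y down, z forward; pixel columns grow to the right and rows downward; lengths in m; the calibration is good to about 2 mm. A picture is of the moment at which its call begins: read the wrist's pose just before it. camera_info takes no time and is no camera call; for the wrist camera it gives the pose at the moment of the call.
- r.hand_in(): hands the job in; it is judged then, once.
The state is a dict: "clock": time; "joints": joint angles; "qvel": joint speeds; "tau": joint torques, N m; "tcp_pos": TCP position; "orientation": TCP orientation; "contact_force": force on the tool from outside, world axes, zero at the start; "moment": the same for the moment, N m; "grip_width": finger opening in m; "gripper_force": force on a finger pad.
Only numpy, scipy, OpenCV 4.12 (cv2) and the standard library are available. Lean on these libraries where they do the work, as an engineer would, in place of code of your own. Each camera call takes 0.05 s, during which the arm holds its last target. There are 200 camera calls.

### The job

Start the heated stirrer that carries the lidded steel beaker: with the fingertips, gently press in the raised far half of its stirring switch (the rocker next to the speed knob) so that it snaps over, and only when that is on switch on the heating in the same way with the other rocker, farther from the knob. Leave the stirrer with the open glass beaker switched off, turn no knob, and do not shift or pick up anything on the stirrers or the bench.

Things in the scene. Friction and masses are not known exactly. Their poses are not given: they have to be found in the camera images.
- stirrer_a: white magnetic stirrer with heated plate, fixed, 260 (its x) x 200 (its y) x 101 mm. Origin: centre of its underside, on the bench; x runs from the panel (robot's side) to the back, y to the user's left. Carries the lidded steel beaker: the one to start. Round plate 126 mm across at x = +65, top at z = 101 mm; 10 mm rod at x = +108, y = +82, up to z = 320 mm.
- panel_a (a point): middle of stirrer_a's control panel (x = -67, z = 72 mm from its origin), which rises 15 deg from 55 mm high at the front edge to 89 mm at x = -5 mm. Along its middle, from the user's right to left: speed knob (y = -66), stirring rocker (-12), heating rocker (+43), flat amber lamp (+78). Rocker pivots run along y.
- stirrer_b: second stirrer of exactly the same build, axes and sizes; it carries the open glass beaker and stays off.
- stir_a (a joint): stirring rocker of stirrer_a, rad: 0 = off (near half flush, far half slanting up, its end 5 mm higher), 0.35 = on (far half flush, near half up). A snap switch: it resists with 0.02 N m at first (2 N at 9 mm from the pivot; with rubbing up to 8 N straight down), weakening to nothing at 0.175, past which it snaps over and stays; pressed less it springs back.
- heat_a (a joint): heating rocker of stirrer_a, rad: 0 = off (near half flush, far half slanting up, its end 5 mm higher), 0.35 = on (far half flush, near half up). A snap switch: it resists with 0.02 N m at first (2 N at 9 mm from the pivot; with rubbing up to 8 N straight down), weakening to nothing at 0.175, past which it snaps over and stays; pressed less it springs back.
- stir_a_far (a point): point on top of the raised far half of the black rocker stir_a, the one next to the knob, midway across, 9 mm from the pivot, 5 mm from the outer end; press here. It goes down 3 mm on switching. Each half is 14 mm long, 21 mm wide, and 4.5 mm above the panel when flush, 2.5 mm above the bezel (34 x 26 mm). Bare panel for 45 mm beyond.
- heat_a_far (a point): point on top of the raised far half of the black rocker heat_a, the one farther from the knob, midway across, 9 mm from the pivot, 5 mm from the outer end; press here. It goes down 3 mm on switching. Each half is 14 mm long, 21 mm wide, and 4.5 mm above the panel when flush, 2.5 mm above the bezel (34 x 26 mm). Bare panel for 45 mm beyond.
- stir_b (a joint): stirring rocker of stirrer_b, built as stir_a; stays at 0.
- heat_b (a joint): heating rocker of stirrer_b, built as heat_a; stays at 0.
- knob_a_mark (a point): end of the white pointer on top of stirrer_a's black speed knob (33 mm across the skirt, 20 mm high), 11 mm from its axis; the knob turns easily and is to be left as it is.
- knob_b_mark (a point): the same point of stirrer_b's speed knob.
- lidded_beaker: steel beaker 80 mm across with a domed steel lid and small black lid knob, 111 mm high in all, 0.38 kg, loose on stirrer_a's plate. Origin: centre of its base.
- glass_beaker: clear open glass beaker, 68 mm across, 90 mm high, empty, loose on stirrer_b's plate. Origin: centre of its base.
- petri_dish: closed clear petri dish, 91 mm across, 16 mm high, on the bench before one stirrer's panel. Origin: centre of its underside.
- marker_pen: white marker pen with black cap, 135 mm long, 17 mm thick, lying on the bench before the other stirrer's panel. Origin: under its middle, on the bench; its x runs along it.
- weighing_bottle: small stoppered glass weighing bottle, 38 mm across, 52 mm high, on the bench in front between the stirrers. Origin: centre of its underside.
- steel_canister1: upright steel canister, 54 mm across, 120 mm high, on the bench to the left of the stirrers. Origin: centre of its underside.
- steel_canister2: the same kind of canister, to the right of the stirrers.
- reagent_bottle: amber reagent bottle with white cap, 50 mm across, 130 mm high, on the bench between the stirrers. Origin: centre of its underside.

How it is judged:
On the way, in this order (a step that is already met when the one before it is completed fails the run):
1. the stirring is switched on, the heating still off (value of joint stir_a above 0.26 rad and value of joint heat_a below 0.12 rad), for 0.1 s.
2. the heating is switched on too (value of joint each of stir_a, heat_a above 0.26 rad), for 0.2 s.
At the end, for the whole second after the job is handed in: Both rockers of stirrer_a are on (above 0.26 rad), both of stirrer_b off (below 0.09 rad), every loose thing is within 12 mm and each knob's mark within 4 mm of where it began (all of step 2 and value of joint each of stir_b, heat_b below 0.09 rad and distance of each of lidded_beaker, glass_beaker, petri_dish, marker_pen, weighing_bottle, steel_canister1, steel_canister2, reagent_bottle from where it was at the start of the episode below 0.012 m and distance of each of knob_a_mark, knob_b_mark from where it was at the start of the episode below 0.004 m); the robot touches nothing.
It fails at once if the heating was switched on before the stirring (value of joint heat_a above 0.18 rad and value of joint stir_a below 0.18 rad).
It fails at once if a rocker of the other stirrer was pressed over, or a knob turned (its mark moved more than 4 mm) (value of joint any of stir_b, heat_b above 0.18 rad or distance of any of knob_a_mark, knob_b_mark from where it was at the start of the episode above 0.004 m).
It fails at once if a beaker or another loose thing was moved more than 12 mm or picked up (distance of any of lidded_beaker, glass_beaker, petri_dish, marker_pen, weighing_bottle, steel_canister1, steel_canister2, reagent_bottle from where it was at the start of the episode above 0.012 m).
It fails at once if a stirrer was touched with the arm or the gripper's body instead of the fingers (contact force between the arm and stirrer_a above 2 N or contact force between the arm and stirrer_b above 2 N).
It fails at once if the robot pressed on something with more than 35 N (contact force between any of the fingers, the arm and anything else above 35 N).
It also fails if it takes over 35 s, if anything falls off the work surface, if the arm or the gripper's body presses on something with over 40 N, if the wrist force passes 120 N, or if a joint passes its speed limit or range.

## Working session

There is one attempt and no reset: what is moved stays moved. The work goes in short steps, Python scripts to look and compute and a tool call to move; the robot and the scene stay as the last step left them, time stands still between calls to the robot, and variables do not carry over. Pictures are saved under pics/ and viewed, at most 10 in all, crops included, and the job is handed in when it is done.

Besides the shell and the picture viewer there is one more tool, called after "Call:" as name(argument=value, ...) on one line, values as JSON. step_arm: Moves the arm, as the interface text tells. Its arguments: {"type":"object","properties":{"moves":{"type":"array","items":{"type":"object","properties":{"rx":{"type":"number"},"ry":{"type":"number"},"rz":{"type":"number"},"dx":{"type":"number"},"dy":{"type":"number"},"dz":{"type":"number"},"gripper":{"type":"number"}}}},"grip_force":{"type":"number"}},"required":["moves"]}

```bash
mkdir -p pics
python3 - <<'E'
from bench import r
import cv2
for n in("scene","wrist"):
    cv2.imwrite(f"pics/{n}0.png",r.grab_frame(n))
    print(n,r.camera_info(n))
print(r.get_obs(),r.tcp_to_tips)
E
```

```text
scene {'mtx': array([[538.29787973,   0.        , 318.49128231],
       [  0.        , 538.29787973, 232.74587485],
       [  0.        ,   0.        ,   1.        ]]), 'rvec': array([ 1.72786481,  1.76884083, -0.74327642]), 'tvec': array([ 0.01874031, -0.35368819,  1.88269046])}
wrist {'mtx': array([[414.41282784,   0.        , 317.1290978 ],
       [  0.        , 414.41282784, 241.16132181],
       [  0.        ,   0.        ,   1.        ]]), 'rvec': array([-2.83214651e+00,  2.11546964e-04,  3.93360654e-03]), 'tvec': array([-0.67408127, -0.03988839,  0.38096511])}
{'clock': 0.1, 'joints': array([-0.10809484,  0.47772407,  0.02234451,  1.55635409, -0.01148321,
        1.10933395, -0.08308796]), 'qvel': array([ 0.00029867, -0.00333769,  0.00038548, -0.0012519 ,  0.00236415,
        0.00018156,  0.00037096]), 'tau': array([ 5.69385389e-03, -5.97765398e+01,  1.61440808e+00, -2.81952703e+01,
        1.29656185e-02,  5.02699884e-03, -1.13572563e-05]), 'tcp_pos': array([ 6.7443546e-01, -2.3229172e-05,  2.2001793e-01]), 'orientation': array([-2.22063166e+00, -2.22070435e+00,  2.02617612e-03]), 'contact_force': array([ 0.21513826, -0.59115272,  0.91854134]), 'moment': array([-2.14447981e-02,  3.09645451e-02, -5.19536732e-05]), 'gripper_force': 0.0, 'grip_width': 0.08565120636114451} 0.022
```

View pics/scene0.png

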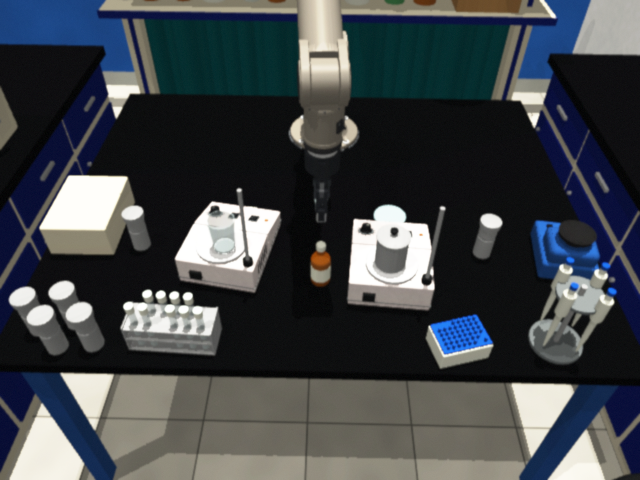

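View pics/wrist0.png

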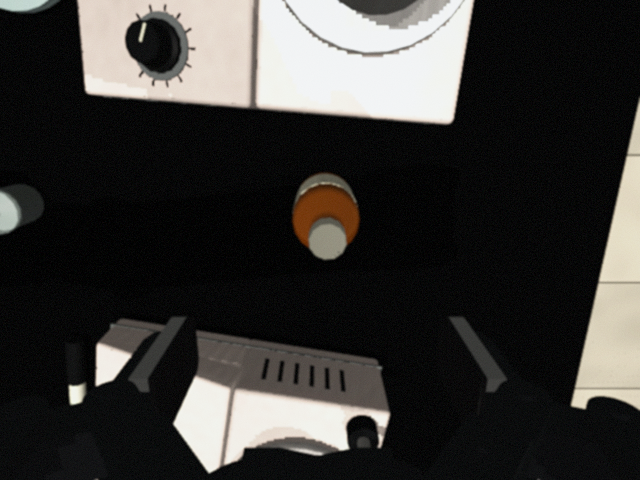

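The scene picture shows stirrer_a, with the steel beaker, at the right around (392,262), which is +y. The wrist picture shows its knob at (150,42), so about x = 0.57, y = 0.12. I'll move above the panel with the fingers shut and look from there.

Call:
step_arm(moves=[{"dx": 20,"dy": -20,"gripper": -1},{"dx": 35,"dy": -30,"gripper": -1},{"dx": 40,"dy": -30,"gripper": -1},{"dx": 40,"dy": -20,"gripper": -1},{"dx": 25,"gripper": -1},{"gripper": -1},{"gripper": -1}])

```text
invalid input at $.moves[0]: expected keys rx, ry, rz, dx, dy, dz, gripper
```

Run:
```python
from bench import r
import cv2
o=r.get_obs();i=r.camera_info("wrist")
im=r.grab_frame("wrist");cv2.imwrite("pics/w1.png",im)
import pickle;pickle.dump((o,i),open("w1.pkl","wb"))
print(o['tcp_pos'],o['orientation'],o['grip_width'],o['clock'])
```

```text
[ 6.7443546e-01 -2.3229172e-05  2.2001793e-01] [-2.22063166e+00 -2.22070435e+00  2.02617612e-03] 0.08565120636114451 0.1
```

View pics/w1.png

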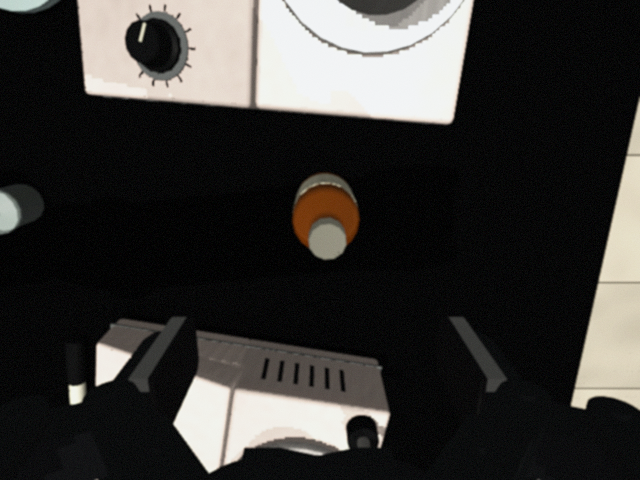

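The call was refused because every row needs all the keys, so the picture is unchanged. I'll resend it in full.

Call:
step_arm(moves=[{"rx": 0,"ry": 0,"rz": 0,"dx": 20,"dy": -20,"dz": 0,"gripper": -1},{"rx": 0,"ry": 0,"rz": 0,"dx": 35,"dy": -30,"dz": 0,"gripper": -1},{"rx": 0,"ry": 0,"rz": 0,"dx": 40,"dy": -30,"dz": 0,"gripper": -1},{"rx": 0,"ry": 0,"rz": 0,"dx": 40,"dy": -20,"dz": 0,"gripper": -1},{"rx": 0,"ry": 0,"rz": 0,"dx": 25,"dy": 0,"dz": 0,"gripper": -1},{"rx": 0,"ry": 0,"rz": 0,"dx": 0,"dy": 0,"dz": 0,"gripper": -1},{"rx": 0,"ry": 0,"rz": 0,"dx": 0,"dy": 0,"dz": 0,"gripper": -1}])

```text
clock: 1.02
tcp_pos: [0.5752, 0.1585, 0.2206]
orientation: [2.223, 2.22, -0.002]
contact_force: [0.7, -0.7, -0.9]
grip_width: 0.0002
gripper_force: 0.0
```

Run:
```python
from bench import r
import cv2,pickle
o=r.get_obs();i=r.camera_info("wrist")
im=r.grab_frame("wrist");cv2.imwrite("pics/w2.png",im)
pickle.dump((o,i),open("w2.pkl","wb"))
print(o['tcp_pos'],o['qvel'].round(4))
```

```text
[0.57520234 0.15854026 0.22063453] [ 0.0135 -0.0017  0.0105  0.0012 -0.0004 -0.0004 -0.0001]
```

View pics/w2.png

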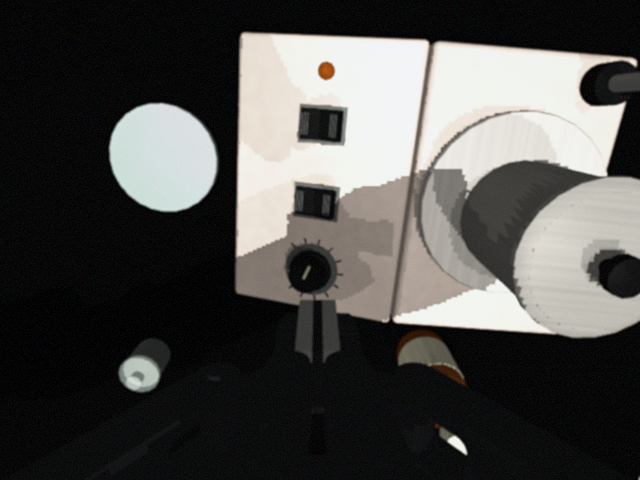

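The picture shows the lamp at (326,71), the heating rocker at (323,124), the stirring rocker at (315,202) and the knob at (311,270). The shut fingertips are at about (317,302). Next I'll measure the bezels and the lamp.

```bash
cat > h.py <<'E'
import numpy as np,cv2
def ray(i,px,z):
    R=cv2.Rodrigues(i['rvec'])[0];C=-R.T@i['tvec']
    p=cv2.undistortPoints(np.array([[px]],float),i['mtx'],None)[0,0]
    d=R.T@np.array([*p,1]);return C+d*(z-C[2])/d[2]
def proj(i,P): return cv2.projectPoints(np.array([P],float),i['rvec'],i['tvec'],i['mtx'],None)[0].ravel()
E
python3 - <<'E'
import cv2,pickle,numpy as np
from h import *
o,i=pickle.load(open("w2.pkl","rb"));im=cv2.imread("pics/w2.png")
P={}
for n,(x0,y0,x1,y1),z in(("lamp",(310,58,342,84),.072),("heat",(285,92,360,156),.074),("stir",(280,172,352,232),.074)):
    c=im[y0:y1,x0:x1].astype(int)
    m=(c[...,2]-c[...,0]>90) if n=="lamp" else (c.max(2)<100)
    k,l,s,ce=cv2.connectedComponentsWithStats(m.astype(np.uint8))
    j=1+s[1:,4].argmax();pts=np.argwhere(l==j)[:,::-1].astype(np.float32)
    b=cv2.minAreaRect(pts);px=np.add(b[0],(x0,y0));P[n]=ray(i,px,z)
    print(n,px.round(1),b[1:],s[j],P[n].round(4))
    print([ray(i,q+np.array([x0,y0]),z)[:2].round(4).tolist() for q in cv2.boxPoints(b)])
    if n!="lamp":
        # dark raised/flush halves profile
        print(im[int(px[1]),x0:x1].max(1).tolist())
d=P["heat"]-P["stir"];print("dist",np.linalg.norm(d),"yaw",np.degrees(np.arctan2(-d[0],d[1])))
d=P["lamp"]-P["stir"];print("dist",np.linalg.norm(d),"yaw",np.degrees(np.arctan2(-d[0],d[1])))
print("tip px",proj(i,o['tcp_pos']-[0,0,.022]))
E
```

```text
lamp [326.   70.5] ((14.849241256713867, 14.849241256713867), 45.0) [  9   4  15  17 194] [0.5814 0.2606 0.072 ]
[[0.5743, 0.2606], [0.5814, 0.2671], [0.5885, 0.2606], [0.5815, 0.254]]
heat [320.8 124.2] ((43.27897644042969, 33.35374450683594), 5.355824947357178) [  14   15   45   36 1422] [0.5779 0.2257 0.074 ]
[[0.5617, 0.2159], [0.5642, 0.2381], [0.5938, 0.2354], [0.592, 0.213]]
[235, 235, 236, 236, 235, 238, 237, 235, 236, 238, 238, 238, 226, 183, 116, 71, 67, 63, 70, 71, 67, 78, 78, 49, 28, 26, 25, 21, 27, 28, 24, 24, 29, 27, 21, 15, 17, 15, 18, 17, 18, 16, 18, 29, 47, 63, 62, 65, 69, 66, 63, 51, 24, 15, 14, 9, 39, 86, 125, 135, 159, 214, 242, 246, 244, 245, 244, 244, 244, 244, 244, 244, 245, 244, 245]
stir [316.3 203.1] ((44.81803512573242, 32.438629150390625), 6.581944465637207) [  13   13   46   37 1373] [0.5746 0.1697 0.074 ]
[[0.5566, 0.1594], [0.5598, 0.1836], [0.5923, 0.1797], [0.5899, 0.1554]]
[234, 236, 234, 235, 234, 235, 237, 235, 237, 236, 236, 232, 218, 185, 124, 73, 69, 62, 78, 84, 68, 67, 66, 39, 21, 22, 20, 22, 20, 25, 22, 25, 19, 18, 16, 18, 20, 17, 20, 21, 19, 17, 37, 63, 72, 69, 75, 63, 63, 52, 31, 10, 10, 12, 35, 66, 76, 68, 83, 111, 136, 148, 157, 156, 157, 158, 158, 158, 159, 161, 159, 161]
dist 0.05614957656142309 yaw -3.3460724038508824
dist 0.09118124395476193 yaw -4.272527479056181
tip px [316.66638919 285.92050036]
```

Call:
step_arm(moves=[{"rx": 0,"ry": 0,"rz": 0,"dx": 10,"dy": 10,"dz": 20,"gripper": -1},{"rx": 0,"ry": 0,"rz": 0,"dx": 0,"dy": 0,"dz": 35,"gripper": -1},{"rx": 0,"ry": 0,"rz": 0,"dx": 0,"dy": 0,"dz": 30,"gripper": -1},{"rx": 0,"ry": 0,"rz": 0,"dx": 0,"dy": 0,"dz": 15,"gripper": -1},{"rx": 0,"ry": 0,"rz": 0,"dx": 0,"dy": 0,"dz": 5,"gripper": -1},{"rx": 0,"ry": 0,"rz": 0,"dx": 0,"dy": 0,"dz": 0,"gripper": -1},{"rx": 0,"ry": 0,"rz": 0,"dx": 0,"dy": 0,"dz": 0,"gripper": -1}])

```text
clock: 1.95
tcp_pos: [0.5858, 0.1702, 0.1171]
orientation: [2.221, 2.221, 0.003]
contact_force: [-0.3, -0.5, 0.4]
grip_width: -0.0001
gripper_force: 0.0
```

Run:
```python
from bench import r
import cv2,numpy as np
from h import *
i=r.camera_info("wrist");o=r.get_obs()
im=r.grab_frame("wrist")
s=r.grab_frame("side");si=r.camera_info("side")
u,v=proj(si,[.585,.17,.09]);print(u,v,proj(si,o['tcp_pos']-[0,0,.022]),proj(si,[.577,.17,.074]))
u=int(np.clip(u,80,560));v=int(np.clip(v,60,420))
c=cv2.resize(s[v-60:v+60,u-80:u+80],(400,300),interpolation=cv2.INTER_CUBIC)
out=np.hstack([cv2.resize(im,(400,300)),c]);cv2.imwrite("pics/c3.png",out)
print(o['tcp_pos'],proj(i,o['tcp_pos']-[0,0,.022])/1.6,o['contact_force'])
```

```text
298.30603783940103 201.33962862000416 [298.55551041 199.7750533 ] [295.66202301 206.39827774]
[0.58583113 0.17021417 0.11710612] [197.87199337 178.76667237] [-0.31740057 -0.54323832  0.3611936 ]
```

View pics/c3.png

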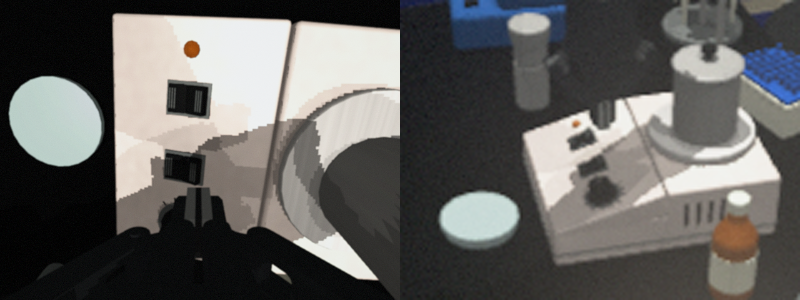

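The wrist view (left) has the tips at (198,187), just over the stirring rocker at (185,168). The side view (right) has them at about (605,128). Both suggest the tips sit a little higher than the nominal 22 mm, so I'll descend in small steps and watch the force.

Call:
step_arm(moves=[{"rx": 0,"ry": 0,"rz": 0,"dx": 0,"dy": 0,"dz": 3,"gripper": -1},{"rx": 0,"ry": 0,"rz": 0,"dx": 0,"dy": 0,"dz": 2,"gripper": -1},{"rx": 0,"ry": 0,"rz": 0,"dx": 0,"dy": 0,"dz": 2,"gripper": -1},{"rx": 0,"ry": 0,"rz": 0,"dx": 0,"dy": 0,"dz": 1,"gripper": -1},{"rx": 0,"ry": 0,"rz": 0,"dx": 0,"dy": 0,"dz": 0,"gripper": -1}])

```text
clock: 2.68
tcp_pos: [0.585, 0.17, 0.1078]
orientation: [-2.221, -2.221, 0.0]
contact_force: [0.0, 0.3, 0.3]
grip_width: 0.0004
gripper_force: 0.0
```

Call:
step_arm(moves=[{"rx": 0,"ry": 0,"rz": 0,"dx": 0,"dy": 0,"dz": 1,"gripper": -1},{"rx": 0,"ry": 0,"rz": 0,"dx": 0,"dy": 0,"dz": 1,"gripper": -1},{"rx": 0,"ry": 0,"rz": 0,"dx": 0,"dy": 0,"dz": 0,"gripper": -1}])

```text
clock: 3.05
tcp_pos: [0.585, 0.17, 0.1058]
orientation: [-2.221, -2.221, 0.0]
contact_force: [0.4, -0.5, 0.6]
grip_width: 0.0002
gripper_force: 0.0
```

Call:
step_arm(moves=[{"rx": 0,"ry": 0,"rz": 0,"dx": 0,"dy": 0,"dz": 1,"gripper": -1},{"rx": 0,"ry": 0,"rz": 0,"dx": 0,"dy": 0,"dz": 1,"gripper": -1},{"rx": 0,"ry": 0,"rz": 0,"dx": 0,"dy": 0,"dz": 0,"gripper": -1}])

```text
clock: 3.42
tcp_pos: [0.585, 0.17, 0.1038]
orientation: [-2.221, -2.221, 0.0]
contact_force: [0.3, -0.1, -0.2]
grip_width: -0.0005
gripper_force: 0.0
```

Run:
```python
from bench import r
import cv2,numpy as np
from h import *
i=r.camera_info("wrist");o=r.get_obs()
im=r.grab_frame("wrist");s=r.grab_frame("side")
a=cv2.convertScaleAbs(cv2.resize(im[170:320,230:430],(400,300),interpolation=cv2.INTER_CUBIC),alpha=2,beta=20)
b=cv2.convertScaleAbs(cv2.resize(s[150:240,238:358],(400,300),interpolation=cv2.INTER_CUBIC),alpha=2,beta=20)
cv2.imwrite("pics/c4.png",np.hstack([a,b]))
print((proj(i,o['tcp_pos']-[0,0,.022])-[230,170])*2,(proj(r.camera_info("side"),o['tcp_pos']-[0,0,.022])-[238,150])/.3)
```

```text
[173.46694382 232.14305332] [201.02945568 179.01495373]
```

View pics/c4.png

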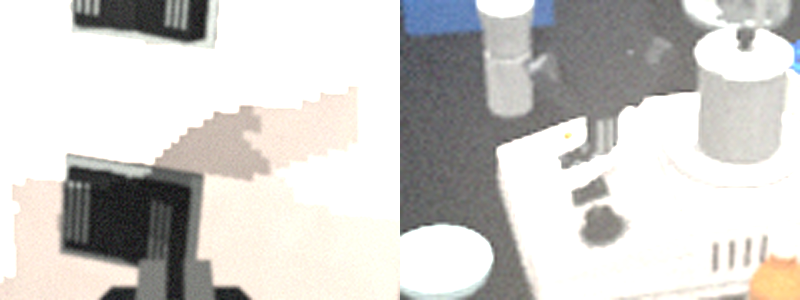

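Run:
```python
from bench import r
import numpy as np
from h import *
i=r.camera_info("wrist");s=r.camera_info("side");print(r.get_obs()['tcp_pos'])
def PM(i): return i['mtx']@np.c_[cv2.Rodrigues(i['rvec'])[0],i['tvec']]
X=cv2.triangulatePoints(PM(i),PM(s),np.array([[317.5],[301.]]),np.array([[298.6],[195.]]));print((X[:3]/X[3]).ravel())
for z in(.08,.09,.1,.11):print(z,ray(i,(317.5,301),z),proj(s,[.585,.17,z]))
print(s['tvec'],-cv2.Rodrigues(s['rvec'])[0].T@s['tvec'])
```

```text
[0.58498059 0.17001474 0.10387585]
[0.58651534 0.17487906 0.10813823]
0.08 [0.58538567 0.1615036  0.08      ] [298.32048822 204.20223547]
0.09 [0.58538929 0.16636775 0.09      ] [298.30603784 201.33962862]
0.1 [0.58539291 0.17123191 0.1       ] [298.29144562 198.44892165]
0.11 [0.58539654 0.17609606 0.11      ] [298.27670944 195.52969877]
[-0.54740372  0.17774095  1.10025257] [ 0.26573221 -0.86098457  0.85433621]
```

Call:
step_arm(moves=[{"rx": 0,"ry": 0,"rz": 0,"dx": 0,"dy": 0,"dz": 1,"gripper": -1},{"rx": 0,"ry": 0,"rz": 0,"dx": 0,"dy": 0,"dz": 1,"gripper": -1},{"rx": 0,"ry": 0,"rz": 0,"dx": 0,"dy": 0,"dz": 0,"gripper": -1}])

```text
clock: 3.9
tcp_pos: [0.5849, 0.17, 0.1018]
orientation: [-2.221, -2.221, 0.0]
contact_force: [0.1, -0.1, 0.7]
grip_width: 0.0001
gripper_force: 0.0
```

Call:
step_arm(moves=[{"rx": 0,"ry": 0,"rz": 0,"dx": 0,"dy": 0,"dz": 1,"gripper": -1},{"rx": 0,"ry": 0,"rz": 0,"dx": 0,"dy": 0,"dz": 1,"gripper": -1},{"rx": 0,"ry": 0,"rz": 0,"dx": 0,"dy": 0,"dz": 0,"gripper": -1}])

```text
clock: 4.28
tcp_pos: [0.5849, 0.17, 0.0998]
orientation: [-2.221, -2.221, 0.0]
contact_force: [0.1, -0.3, 0.2]
grip_width: 0.0003
gripper_force: 0.0
```

Call:
step_arm(moves=[{"rx": 0,"ry": 0,"rz": 0,"dx": 0,"dy": 0,"dz": 1,"gripper": -1},{"rx": 0,"ry": 0,"rz": 0,"dx": 0,"dy": 0,"dz": 1,"gripper": -1},{"rx": 0,"ry": 0,"rz": 0,"dx": 0,"dy": 0,"dz": 1,"gripper": -1},{"rx": 0,"ry": 0,"rz": 0,"dx": 0,"dy": 0,"dz": 0,"gripper": -1}])

```text
clock: 4.78
tcp_pos: [0.5849, 0.17, 0.0968]
orientation: [-2.221, -2.221, 0.0]
contact_force: [-0.6, 0.1, -0.5]
grip_width: -0.0001
gripper_force: 0.0
```

Run:
```python
from bench import r
import cv2,numpy as np
from h import *
im=r.grab_frame("wrist");s=r.grab_frame("side")
a=cv2.convertScaleAbs(cv2.resize(im[170:320,230:430],(400,300),interpolation=cv2.INTER_CUBIC),alpha=3,beta=20)
b=cv2.convertScaleAbs(cv2.resize(s[170:230,258:338],(400,300),interpolation=cv2.INTER_CUBIC),alpha=1,beta=0)
cv2.imwrite("pics/c5.png",np.hstack([a,b]))
```

```text
(no output)
```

View pics/c5.png

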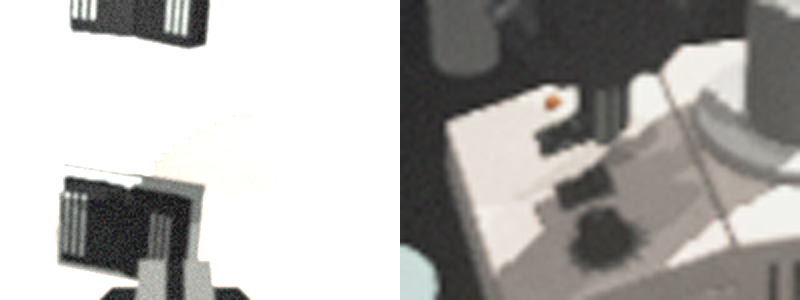

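The tips are still clear of the rocker: the side view shows bare panel between the tips at (610,140) and the stirring rocker at (585,190). I'll carry on down.

Call:
step_arm(moves=[{"rx": 0,"ry": 0,"rz": 0,"dx": 0,"dy": 0,"dz": 1,"gripper": -1},{"rx": 0,"ry": 0,"rz": 0,"dx": 0,"dy": 0,"dz": 1,"gripper": -1},{"rx": 0,"ry": 0,"rz": 0,"dx": 0,"dy": 0,"dz": 1,"gripper": -1},{"rx": 0,"ry": 0,"rz": 0,"dx": 0,"dy": 0,"dz": 0,"gripper": -1}])

```text
clock: 5.38
tcp_pos: [0.5849, 0.17, 0.0938]
orientation: [-2.221, -2.221, 0.0]
contact_force: [-0.1, -0.3, 0.2]
grip_width: -0.0
gripper_force: 0.0
```

Call:
step_arm(moves=[{"rx": 0,"ry": 0,"rz": 0,"dx": 0,"dy": 0,"dz": 1,"gripper": -1},{"rx": 0,"ry": 0,"rz": 0,"dx": 0,"dy": 0,"dz": 1,"gripper": -1},{"rx": 0,"ry": 0,"rz": 0,"dx": 0,"dy": 0,"dz": 1,"gripper": -1},{"rx": 0,"ry": 0,"rz": 0,"dx": 0,"dy": 0,"dz": 0,"gripper": -1}])

```text
clock: 5.88
tcp_pos: [0.585, 0.17, 0.0908]
orientation: [-2.221, -2.221, 0.0]
contact_force: [-0.7, 0.2, -0.0]
grip_width: 0.0
gripper_force: 0.0
```

Call:
step_arm(moves=[{"rx": 0,"ry": 0,"rz": 0,"dx": 0,"dy": 0,"dz": 1,"gripper": -1},{"rx": 0,"ry": 0,"rz": 0,"dx": 0,"dy": 0,"dz": 1,"gripper": -1},{"rx": 0,"ry": 0,"rz": 0,"dx": 0,"dy": 0,"dz": 0,"gripper": -1}])

```text
clock: 6.25
tcp_pos: [0.5849, 0.17, 0.0888]
orientation: [-2.221, -2.221, 0.0]
contact_force: [-0.2, -0.2, -0.5]
grip_width: -0.0001
gripper_force: 0.0
```

Call:
step_arm(moves=[{"rx": 0,"ry": 0,"rz": 0,"dx": 0,"dy": 0,"dz": 1,"gripper": -1},{"rx": 0,"ry": 0,"rz": 0,"dx": 0,"dy": 0,"dz": 1,"gripper": -1},{"rx": 0,"ry": 0,"rz": 0,"dx": 0,"dy": 0,"dz": 0,"gripper": -1}])

```text
clock: 6.62
tcp_pos: [0.585, 0.17, 0.0868]
orientation: [-2.221, -2.221, 0.0]
contact_force: [-0.7, 0.3, 0.4]
grip_width: -0.0002
gripper_force: 0.0
```

Run:
```python
from bench import r
import cv2,numpy as np
from h import *
im=r.grab_frame("wrist");s=r.grab_frame("side")
a=cv2.convertScaleAbs(cv2.resize(im[170:320,230:430],(400,300),interpolation=cv2.INTER_CUBIC),alpha=3,beta=20)
b=cv2.resize(s[170:230,258:338],(400,300),interpolation=cv2.INTER_CUBIC)
cv2.imwrite("pics/c6.png",np.hstack([a,b]))
```

```text
(no output)
```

View pics/c6.png

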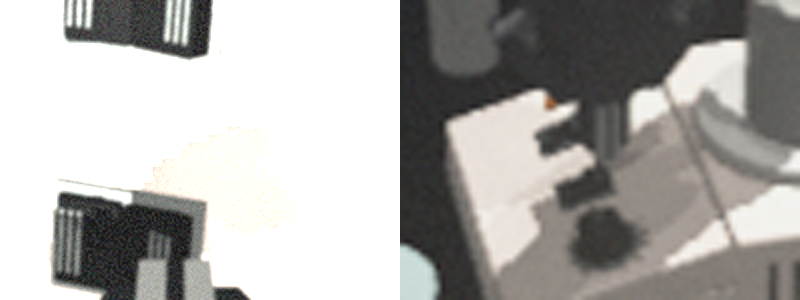

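The tips at (607,158) are now just above the far end of the stirring rocker at about (600,170). I'll continue in small steps.

Call:
step_arm(moves=[{"rx": 0,"ry": 0,"rz": 0,"dx": 0,"dy": 0,"dz": 1,"gripper": -1},{"rx": 0,"ry": 0,"rz": 0,"dx": 0,"dy": 0,"dz": 1,"gripper": -1},{"rx": 0,"ry": 0,"rz": 0,"dx": 0,"dy": 0,"dz": 0,"gripper": -1}])

```text
clock: 7.1
tcp_pos: [0.5849, 0.17, 0.0848]
orientation: [-2.221, -2.221, 0.0]
contact_force: [0.1, -0.5, 0.6]
grip_width: -0.0003
gripper_force: 0.0
```

Call:
step_arm(moves=[{"rx": 0,"ry": 0,"rz": 0,"dx": 0,"dy": 0,"dz": 1,"gripper": -1},{"rx": 0,"ry": 0,"rz": 0,"dx": 0,"dy": 0,"dz": 1,"gripper": -1},{"rx": 0,"ry": 0,"rz": 0,"dx": 0,"dy": 0,"dz": 0,"gripper": -1}])

```text
clock: 7.48
tcp_pos: [0.5849, 0.17, 0.0828]
orientation: [-2.221, -2.221, 0.0]
contact_force: [-0.7, 0.5, 0.5]
grip_width: -0.0003
gripper_force: 0.0
```

Call:
step_arm(moves=[{"rx": 0,"ry": 0,"rz": 0,"dx": 0,"dy": 0,"dz": 1,"gripper": -1},{"rx": 0,"ry": 0,"rz": 0,"dx": 0,"dy": 0,"dz": 1,"gripper": -1},{"rx": 0,"ry": 0,"rz": 0,"dx": 0,"dy": 0,"dz": 0,"gripper": -1}])

```text
clock: 7.85
tcp_pos: [0.585, 0.17, 0.0808]
orientation: [-2.221, -2.221, 0.0]
contact_force: [0.9, -0.0, 0.5]
grip_width: 0.0001
gripper_force: 0.0
```

Call:
step_arm(moves=[{"rx": 0,"ry": 0,"rz": 0,"dx": 0,"dy": 0,"dz": 1,"gripper": -1},{"rx": 0,"ry": 0,"rz": 0,"dx": 0,"dy": 0,"dz": 1,"gripper": -1},{"rx": 0,"ry": 0,"rz": 0,"dx": 0,"dy": 0,"dz": 0,"gripper": -1}])

```text
clock: 8.22
tcp_pos: [0.5849, 0.17, 0.0788]
orientation: [-2.221, -2.221, 0.0]
contact_force: [0.7, 0.7, -0.4]
grip_width: -0.0001
gripper_force: 0.0
```

Run:
```python
from bench import r
import cv2,numpy as np
from h import *
im=r.grab_frame("wrist");s=r.grab_frame("side")
a=cv2.convertScaleAbs(cv2.resize(im[170:320,230:430],(400,300),interpolation=cv2.INTER_CUBIC),alpha=3,beta=20)
b=cv2.resize(s[170:230,258:338],(400,300),interpolation=cv2.INTER_CUBIC)
cv2.imwrite("pics/c7.png",np.hstack([a,b]))
```

```text
(no output)
```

View pics/c7.png

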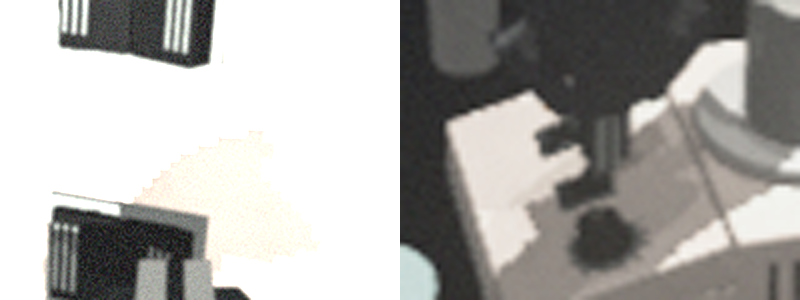

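The wrist view shows the far half still raised. The tips in the side view at (610,170) have not reached it, which agrees with the zero force, so I'll keep descending.

Call:
step_arm(moves=[{"rx": 0,"ry": 0,"rz": 0,"dx": 0,"dy": 0,"dz": 1,"gripper": -1},{"rx": 0,"ry": 0,"rz": 0,"dx": 0,"dy": 0,"dz": 1,"gripper": -1},{"rx": 0,"ry": 0,"rz": 0,"dx": 0,"dy": 0,"dz": 0,"gripper": -1}])

```text
clock: 8.7
tcp_pos: [0.5849, 0.17, 0.0768]
orientation: [-2.221, -2.221, 0.0]
contact_force: [0.1, -0.2, -0.5]
grip_width: 0.0001
gripper_force: 0.0
```

Call:
step_arm(moves=[{"rx": 0,"ry": 0,"rz": 0,"dx": 0,"dy": 0,"dz": 1,"gripper": -1},{"rx": 0,"ry": 0,"rz": 0,"dx": 0,"dy": 0,"dz": 1,"gripper": -1},{"rx": 0,"ry": 0,"rz": 0,"dx": 0,"dy": 0,"dz": 0,"gripper": -1}])

```text
clock: 9.07
tcp_pos: [0.585, 0.17, 0.0748]
orientation: [-2.221, -2.221, 0.0]
contact_force: [-0.5, 0.7, -0.2]
grip_width: 0.0002
gripper_force: 0.0
```

Call:
step_arm(moves=[{"rx": 0,"ry": 0,"rz": 0,"dx": 0,"dy": 0,"dz": 1,"gripper": -1},{"rx": 0,"ry": 0,"rz": 0,"dx": 0,"dy": 0,"dz": 1,"gripper": -1},{"rx": 0,"ry": 0,"rz": 0,"dx": 0,"dy": 0,"dz": 0,"gripper": -1}])

```text
clock: 9.45
tcp_pos: [0.5859, 0.17, 0.0734]
orientation: [2.221, 2.22, 0.002]
contact_force: [1.8, -0.5, 2.3]
grip_width: 0.0
gripper_force: 1.5
```

Call:
step_arm(moves=[{"rx": 0,"ry": 0,"rz": 0,"dx": 0,"dy": 0,"dz": 1,"gripper": -1},{"rx": 0,"ry": 0,"rz": 0,"dx": 0,"dy": 0,"dz": 0,"gripper": -1}])

```text
clock: 9.7
tcp_pos: [0.5842, 0.17, 0.0715]
orientation: [-2.221, -2.221, 0.002]
contact_force: [-0.2, 0.4, 1.2]
grip_width: -0.0003
gripper_force: 0.0
```

Run:
```python
from bench import r
import cv2
im=r.grab_frame("wrist");cv2.imwrite("pics/w8.png",im)
o=r.get_obs();print(o['contact_force'],o['tcp_pos'])
for y in(285,290,295):print(im[y,250:345].max(1).tolist())
```

```text
[ 0.63389829 -0.3044899   0.19828973] [0.5838843  0.16996288 0.07127236]
[183, 180, 164, 116, 66, 37, 23, 11, 4, 0, 12, 8, 5, 11, 4, 0, 4, 9, 8, 13, 0, 11, 0, 0, 2, 5, 6, 9, 6, 7, 0, 8, 13, 9, 18, 11, 14, 17, 13, 23, 23, 24, 31, 37, 38, 26, 29, 30, 36, 34, 34, 36, 39, 35, 37, 36, 39, 35, 35, 30, 36, 35, 32, 32, 38, 31, 33, 36, 34, 33, 34, 33, 33, 33, 33, 36, 33, 32, 35, 37, 35, 43, 49, 45, 54, 56, 65, 77, 82, 82, 82, 85, 85, 85, 86]
[79, 78, 67, 47, 34, 28, 22, 17, 20, 18, 18, 15, 13, 14, 13, 14, 17, 17, 12, 16, 11, 16, 12, 9, 13, 12, 16, 2, 11, 7, 8, 14, 11, 7, 9, 12, 4, 9, 9, 11, 8, 11, 15, 18, 13, 9, 0, 12, 13, 4, 11, 4, 8, 9, 8, 2, 5, 4, 4, 3, 7, 12, 9, 9, 9, 10, 17, 20, 19, 26, 28, 30, 29, 33, 34, 33, 32, 33, 35, 36, 34, 35, 38, 36, 36, 41, 61, 82, 84, 89, 87, 83, 85, 84, 86]
[110, 106, 86, 49, 32, 18, 14, 11, 23, 24, 18, 10, 12, 26, 25, 18, 12, 14, 22, 30, 21, 14, 6, 2, 9, 9, 16, 16, 2, 8, 5, 4, 7, 8, 2, 14, 8, 11, 0, 2, 15, 4, 12, 14, 1, 9, 9, 6, 10, 0, 8, 9, 8, 7, 2, 5, 9, 11, 5, 0, 6, 11, 1, 15, 0, 8, 6, 6, 8, 0, 10, 1, 9, 7, 7, 4, 9, 2, 8, 16, 17, 35, 36, 34, 38, 56, 71, 82, 86, 85, 86, 86, 86, 83, 85]
```

The force rose and then dropped with a jump, so the rocker has snapped. I'll raise the tool and check.

Call:
step_arm(moves=[{"rx": 0,"ry": 0,"rz": 0,"dx": 0,"dy": 0,"dz": -10,"gripper": -1},{"rx": 0,"ry": 0,"rz": 0,"dx": 0,"dy": 0,"dz": -30,"gripper": -1},{"rx": 0,"ry": 0,"rz": 0,"dx": 0,"dy": 0,"dz": -30,"gripper": -1},{"rx": 0,"ry": 0,"rz": 0,"dx": 0,"dy": 0,"dz": 0,"gripper": -1},{"rx": 0,"ry": 0,"rz": 0,"dx": 0,"dy": 0,"dz": 0,"gripper": -1}])

```text
clock: 10.38
tcp_pos: [0.5844, 0.1699, 0.1416]
orientation: [-2.221, -2.221, 0.001]
contact_force: [-0.1, -0.0, -0.5]
grip_width: 0.0001
gripper_force: 0.0
```

Run:
```python
from bench import r
import cv2,numpy as np
im=r.grab_frame("wrist")
a=cv2.convertScaleAbs(cv2.resize(im[80:320,240:440],(500,600),interpolation=cv2.INTER_CUBIC),alpha=2.5,beta=10)
cv2.imwrite("pics/c8.png",a);print(r.get_obs()['tcp_pos'])
```

```text
[0.58416806 0.16980935 0.14109053]
```

View pics/c8.png

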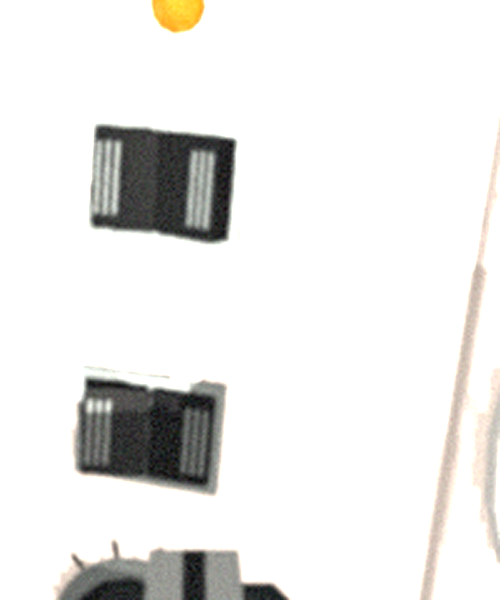

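The last picture shows the stirring rocker (150,435) tipped over: its near half is now raised and its stripes have shifted. The heating rocker (160,185) is unchanged. I'll move to it and press with the same travel.

Call:
step_arm(moves=[{"rx": 0,"ry": 0,"rz": 0,"dx": 20,"dy": 1,"dz": 0,"gripper": -1},{"rx": 0,"ry": 0,"rz": 0,"dx": 25,"dy": 1,"dz": 0,"gripper": -1},{"rx": 0,"ry": 0,"rz": 0,"dx": 10,"dy": 1,"dz": 10,"gripper": -1},{"rx": 0,"ry": 0,"rz": 0,"dx": 0,"dy": 0,"dz": 25,"gripper": -1},{"rx": 0,"ry": 0,"rz": 0,"dx": 0,"dy": 0,"dz": 20,"gripper": -1},{"rx": 0,"ry": 0,"rz": 0,"dx": 0,"dy": 0,"dz": 5,"gripper": -1},{"rx": 0,"ry": 0,"rz": 0,"dx": 0,"dy": 0,"dz": 2,"gripper": -1},{"rx": 0,"ry": 0,"rz": 0,"dx": 0,"dy": 0,"dz": 0,"gripper": -1},{"rx": 0,"ry": 0,"rz": 0,"dx": 0,"dy": 0,"dz": 0,"gripper": -1}])

```text
clock: 11.55
tcp_pos: [0.5886, 0.2251, 0.0807]
orientation: [2.221, 2.221, 0.002]
contact_force: [0.4, -0.1, 0.8]
grip_width: 0.0002
gripper_force: 0.0
```

Call:
step_arm(moves=[{"rx": 0,"ry": 0,"rz": 0,"dx": 0,"dy": 0,"dz": 1,"gripper": -1},{"rx": 0,"ry": 0,"rz": 0,"dx": 0,"dy": 0,"dz": 1,"gripper": -1},{"rx": 0,"ry": 0,"rz": 0,"dx": 0,"dy": 0,"dz": 1,"gripper": -1},{"rx": 0,"ry": 0,"rz": 0,"dx": 0,"dy": 0,"dz": 1,"gripper": -1},{"rx": 0,"ry": 0,"rz": 0,"dx": 0,"dy": 0,"dz": 1,"gripper": -1},{"rx": 0,"ry": 0,"rz": 0,"dx": 0,"dy": 0,"dz": 0,"gripper": -1}])

```text
clock: 12.3
tcp_pos: [0.588, 0.225, 0.0748]
orientation: [-2.221, -2.221, 0.0]
contact_force: [0.0, 0.3, 0.7]
grip_width: 0.0001
gripper_force: 0.0
```

Call:
step_arm(moves=[{"rx": 0,"ry": 0,"rz": 0,"dx": 0,"dy": 0,"dz": 1,"gripper": -1},{"rx": 0,"ry": 0,"rz": 0,"dx": 0,"dy": 0,"dz": 1,"gripper": -1},{"rx": 0,"ry": 0,"rz": 0,"dx": 0,"dy": 0,"dz": 0,"gripper": -1}])

```text
clock: 12.68
tcp_pos: [0.5889, 0.225, 0.0734]
orientation: [2.221, 2.22, 0.002]
contact_force: [1.2, -0.3, 2.4]
grip_width: -0.0003
gripper_force: 1.4
```

Call:
step_arm(moves=[{"rx": 0,"ry": 0,"rz": 0,"dx": 0,"dy": 0,"dz": 1,"gripper": -1},{"rx": 0,"ry": 0,"rz": 0,"dx": 0,"dy": 0,"dz": 0,"gripper": -1},{"rx": 0,"ry": 0,"rz": 0,"dx": 0,"dy": 0,"dz": 0,"gripper": -1}])

```text
clock: 13.05
tcp_pos: [0.5871, 0.225, 0.0713]
orientation: [-2.22, -2.221, 0.002]
contact_force: [0.1, -0.2, -0.0]
grip_width: 0.0003
gripper_force: 0.0
```

Same force pattern as before. I'll retreat to the first viewing pose and compare with the earlier picture numerically.

Call:
step_arm(moves=[{"rx": 0,"ry": 0,"rz": 0,"dx": 0,"dy": 0,"dz": -15,"gripper": -1},{"rx": 0,"ry": 0,"rz": 0,"dx": 0,"dy": 0,"dz": -35,"gripper": -1},{"rx": 0,"ry": 0,"rz": 0,"dx": -20,"dy": -3,"dz": -40,"gripper": -1},{"rx": 0,"ry": 0,"rz": 0,"dx": -25,"dy": -5,"dz": -40,"gripper": -1},{"rx": 0,"ry": 0,"rz": 0,"dx": -20,"dy": -5,"dz": -19,"gripper": -1},{"rx": 0,"ry": 0,"rz": 0,"dx": 0,"dy": 0,"dz": 0,"gripper": -1},{"rx": 0,"ry": 0,"rz": 0,"dx": 0,"dy": 0,"dz": 0,"gripper": -1}])

```text
clock: 13.92
tcp_pos: [0.5741, 0.1608, 0.2195]
orientation: [-2.219, -2.221, 0.002]
contact_force: [-1.1, 0.4, -0.7]
grip_width: 0.0001
gripper_force: 0.0
```

Run:
```python
from bench import r
import cv2,numpy as np
print(r.get_obs()['tcp_pos'])
im=r.grab_frame("wrist");cv2.imwrite("pics/w9.png",im);a=cv2.imread("pics/w2.png")
for n,y,x in(("heat",124,295),("stir",202,288)):
    for k in(a,im):print(n,k[y-3:y+4,x:x+60].max(2).mean(0).astype(int).tolist())
```

```text
[0.57409949 0.16081601 0.21947992]
heat [237, 237, 228, 182, 111, 68, 65, 63, 68, 73, 65, 73, 74, 48, 27, 24, 24, 25, 25, 27, 26, 26, 27, 27, 21, 16, 17, 17, 15, 17, 17, 17, 16, 28, 47, 62, 60, 63, 67, 62, 63, 51, 28, 13, 11, 11, 37, 83, 123, 138, 157, 208, 241, 245, 244, 244, 244, 244, 244, 244]
heat [236, 237, 237, 237, 234, 205, 149, 97, 60, 63, 82, 80, 77, 83, 77, 77, 85, 69, 44, 34, 34, 33, 33, 33, 32, 32, 31, 32, 27, 25, 24, 25, 25, 26, 27, 25, 27, 27, 27, 28, 42, 68, 76, 64, 69, 74, 62, 74, 79, 56, 72, 111, 139, 174, 224, 243, 245, 244, 244, 244]
stir [236, 236, 235, 234, 226, 194, 128, 76, 67, 66, 73, 76, 65, 70, 69, 41, 23, 20, 22, 22, 22, 24, 23, 25, 23, 20, 16, 15, 18, 17, 18, 18, 17, 20, 35, 61, 69, 66, 67, 62, 62, 54, 32, 14, 12, 13, 32, 66, 86, 86, 94, 117, 140, 149, 154, 155, 157, 157, 159, 159]
stir [235, 236, 235, 236, 236, 235, 215, 164, 116, 80, 55, 74, 86, 73, 81, 86, 74, 79, 77, 50, 32, 31, 30, 32, 30, 31, 31, 31, 32, 30, 30, 24, 24, 23, 23, 24, 22, 24, 24, 25, 41, 68, 77, 67, 73, 78, 67, 67, 56, 36, 45, 66, 88, 121, 149, 159, 157, 159, 158, 158]
```

Both rockers have changed in the same way, with the far stripes out at the flush end and the dark end face gone. The arm is clear of everything.

```bash
python3 -c "
from bench import r
print(r.hand_in())"
```

```text
the job is handed in; nothing more can be done
None
```

I switched on stirrer_a's stirring and then its heating, each with a light fingertip press (the highest force I read was about 3 N). The stirring rocker was seen tipped over in a picture, and image profiles of both rockers then showed the same change. Nothing else showed any contact, and the job is handed in, though the hand-in did not report a verdict.

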